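Tighten the bin hinge bolt with the click wrench

ROBOT

A 7-joint arm with a two-finger parallel gripper is mounted at the origin on the work surface. World frame = base frame: x ahead of the robot, y to its left, z up, the work surface at z = 0. Lengths are in m, angles in degrees, forces in N, time in s.
With the tool pointing down it reaches from about 0.4 to 0.85 m from the base axis. Payload 4.4 kg.
Tool frame: the origin (TCP) lies midway between the tips of the shut fingers; the grasp point (between the pads) lies manip.grip_point_offset behind it (manip.grip_point_offset is the distance from the TCP to the grasp point, in m); z points along the fingers, y is the line along which they close (so a half turn about z gives the same grasp; the last joint's range is limited). The gripper opens to 94 mm and grips with 3 to 60 N. Pads are 16 mm wide; open, the fingers measure 119 mm over their backs; the gripper's body (75 mm by 177 mm) begins 78 mm behind the grasp point.
Start: joints at [67.792, 36.005, 2.206, 86.941, -1.547, 57.084, -1.146], TCP at [0.206, -0.617, 0.205] pointing down, gripper open.
Joint ranges: [-175.42, 175.42], [-21.48, 121.26], [-71.46, 75.88], [10.55, 141.38], [-63.04, 243.04], [13.31, 113.54], [-168.57, 168.57]. Speed limits (degrees/s): [147.25, 147.25, 180, 180, 180, 180, 180].

INTERFACE

Orientations are given as a 3x3 rotation matrix whose columns are the frame's x, y, z axes.
In Python, from station import manip gives the robot as it stands.
- The arm moves only by the tool drive_tool, never from a script. Its arguments are lists of equal length, an entry for each row: "delta_pos": the shift along the world's x, y, z in units of 25 mm (1.0 is 25 mm), a list of three; "dr": the turn, a rotation vector about the world's x, y, z in units of 8 degrees (1.0 is 8 degrees), a list of three; "fingers": the gripper's target within -1 to 1 (fully open at 1, half-way at 0, shut at -1). In form: {"delta_pos": [[tx, ty, tz], ...], "dr": [[wx, wy, wz], ...], "fingers": [fingers, ...]}. A call has 1 to 20 rows; each row is the pose to reach, as a shift and turn from the pose commanded when the call began; what a row does not reach only later rows make up. A row lasts 1/10 s, in which the tool goes at most 50 mm and 8.59 degrees, less where a joint would pass 70% of its speed; a pose out of reach is approached as far as the arm can. A call with a gripper value outside its range is refused whole. The fingers move at their own pace and stop on an object; "newtons" is the grip in N (left out, the last holds). Time passes only in rows, so rows that repeat a pose let the fingers close. It gives the time, the measured TCP pose, the force, the opening and the grip force at its end, in the units of the state.
- manip.state(): the state, without advancing time (a new reading comes with each control period).
- manip.capture(name): name is "side" or "top"; returns the picture (420x560x3 uint8, blue, green, red); there is no depth.
- manip.camera_info(name): a dict with "intrinsics" (3x3 intrinsics, pixels), "T" (4x4, takes a point from camera to world coordinates). Camera axes: x right, y down, z forward; pixel columns grow to the right and rows downward; lengths in m; the calibration is good to about 2 mm. A picture is of the moment at which its call begins. camera_info takes no time and is no camera call.
- manip.sign_off(): hands the job in; it is judged then, once.
The state is a dict: "t": time; "q": joint angles; "dq": joint speeds; "joint_efforts": joint torques, N m; "tcp_pos": TCP position; "tool_rot": TCP orientation; "contact_force": force on the tool from outside, world axes, zero at the start; "moment": the same for the moment, N m; "grip_width": opening from 0.0 (shut) to 1.0 (fully open); "finger_force": force on a finger pad.
Only numpy, scipy, OpenCV 4.12 (cv2) and the standard library are available. Lean on these libraries where they do the work, as an engineer would, in place of code of your own. Each camera call takes 0.05 s, during which the arm holds its last target. There are 200 camera calls.

TASK

Take the click wrench from its wooden rest, seat its socket fully and gently over the square bolt on the bin's hinge block, and turn it clockwise (seen from above) until the wrench clicks, that is, until its handle clearly gives way against the head. Stop there, well before the handle comes to the end of its give, and ease off so that it springs straight and the bolt stays tight. Then lift the wrench off and lay it back on its rest as you found it, leaving everything else where it is.

Things in the scene. Friction and masses are not known exactly. Their poses are not given: they have to be found in the camera images.
- wrench: Click wrench, about 0.37 kg, lying level. Origin: centre of the socket's open mouth, on the socket axis (while straight). z up; the handle runs towards -x. Blue grip with flat sides from x = -74 to -186 mm, 22 mm wide (y), 24 mm tall, centre line 40 mm above the mouth plane; black end to x = -202 mm. The steel head is hinged to the handle on the socket axis (breakaway pin); its yellow pointer, opposite the handle, shows the bend.
- wrench_grip (a point): Where to hold the wrench: centre of the blue grip, 120 mm from the socket axis, 40 mm above the mouth plane. x points along the handle towards the socket, z up.
- pin (a point): Breakaway pin (brass dot), on the socket axis at handle height. A spring link on top keeps the handle straight; at about 0.7 N m (some 6 N sideways at wrench_grip, 120 mm out) it gives way: the handle swings clockwise against the head while its resistance falls (0.6 N m at 0.1 rad, 0.45 at 0.2, 0.3 at 0.3) to a solid stop at 0.40 rad. Let off, it springs straight again.
- socket (a point): Centre of the socket's mouth, on the steel head. The socket is a 36 mm square steel block, 26 mm tall, with a 22.5 mm square hole 17 mm deep open underneath (hole sides along x and y), with a boss and link above it to 60 mm over the mouth. x points away from the handle, z up.
- bolt_head (a point): Centre of the top of the upright brass square bolt head. 20 mm across flats, 14 mm tall in all, the upper 4.5 mm a round cone from 20 to 13 mm across. The socket is fully seated when its mouth rests on the washer, 14 mm below this point. x and y square to the flats, z up. It turns clockwise freely at first (about 0.1 N m), then drags the spring washer round; it stays where it is left.
- washer: Round steel spring washer under the bolt head, 44 mm across, 3 mm thick; origin at the centre of its underside. Once the bolt bears on it (after some 0.15 to 0.45 rad) it turns with the bolt against a steady drag of about 0.35 N m for a further 0.1 to 0.6 rad, different each time, then comes up solid: the bolt is tight.
- hinge_block: Oak block 200 x 85 x 30 mm with a metal hinge plate on top (plate top 34 mm up) and a 14 mm hinge barrel across it at x = +78 mm (top 43 mm up), screwed to the worktop, cannot move. Origin: centre of its underside; the bolt stands at its centre.
- rest: Fixed beech rest: board 270 (x) x 100 (y) x 8 mm; origin centre of underside. The wrench lies along x, socket towards +x: its mouth stands on the round cork mark (rest_spot), its handle end lies in a dark cradle at x = -95 mm, 16 mm thick, floor 35.5 mm up, cheeks to 47.5 mm, 36 mm between them for the 22 mm handle.
- rest_spot (a point): Centre of the round cork mark (60 mm across) on the rest's board top, 90 mm from the rest's centre towards +x, where the socket stands. x as the rest.
- lunchbox: Closed red plastic lunchbox with white latches, 130 x 194 x 66 mm, loose. Bystander. Origin centre of underside.
- cake_tins: Two stacked round aluminium cake tins (one piece), 176 mm across, 110 mm tall, loose. Bystander. Origin centre of underside.
- funnel: Grey silicone funnel standing on its wide mouth, 104 mm across, 95 mm tall, loose. Bystander. Origin centre of underside.
- spurtle: Beech spurtle (porridge stick) lying on the worktop, 266 mm long along x, 20 mm thick, loose. Bystander. Origin under its middle.
Not all that is in view belongs to the job. Leave any green look-alike of the hinge_block alone.

How it is judged:
By the outcome, as a careful person would: the job done as asked, in the order asked, and still so for the second after the job is handed in, with the robot touching nothing.
It also fails if it takes over 69 s, if anything falls off the work surface, if the arm or the gripper's body presses on something with over 40 N, if the wrist force passes 120 N, or if a joint passes its speed limit or range.

## Working session

There is one attempt and no reset: what is moved stays moved. The work goes in short steps, Python scripts to look and compute and a tool call to move; the robot and the scene stay as the last step left them, time stands still between calls to the robot, and variables do not carry over. Pictures are saved under pics/ and viewed, at most 10 in all, crops included, and the job is handed in when it is done.

Besides the shell and the picture viewer there is one more tool, called as name(argument=value, ...) on one line, values as JSON. drive_tool: Moves the arm, as the interface text tells. Its arguments: {"type":"object","properties":{"delta_pos":{"type":"array"},"dr":{"type":"array"},"fingers":{"type":"array"},"newtons":{"type":"number"}},"required":["delta_pos","dr","fingers"]}

```bash
mkdir -p pics; ls; python3 - <<'E'
from station import manip
import cv2,numpy as np
for n in("top","side"):
    cv2.imwrite(f"pics/{n}0.png",manip.capture(n))
    c=manip.camera_info(n);print(n,np.round(c["intrinsics"],1).tolist(),np.round(c["T"],4).tolist())
s=manip.state();print({k:np.round(v,3).tolist() for k,v in s.items()},manip.grip_point_offset)
E
```

```text
pics
top [[444.1, 0.0, 279.5], [0.0, 444.1, 203.0], [0.0, 0.0, 1.0]] [[0.021, -0.9877, 0.1552, 0.3932], [-0.9997, -0.0223, -0.0068, 0.0168], [0.0101, -0.155, -0.9879, 1.2369], [0.0, 0.0, 0.0, 1.0]]
side [[522.6, 0.0, 278.6], [0.0, 522.6, 212.5], [0.0, 0.0, 1.0]] [[-0.8831, -0.2422, 0.4018, -0.0929], [-0.4692, 0.4619, -0.7527, 1.2673], [-0.0033, -0.8533, -0.5215, 0.9391], [0.0, 0.0, 0.0, 1.0]]
{'t': 0.1, 'q': [67.794, 36.051, 2.203, 86.988, -1.547, 57.083, -1.143], 'dq': [-0.086, -0.178, 0.047, -0.07, -0.069, -0.052, 0.058], 'joint_efforts': [0.003, -55.08, 1.147, -18.712, -0.052, 0.019, 0.0], 'tcp_pos': [0.205, -0.616, 0.205], 'tool_rot': [[0.949, 0.316, -0.001], [0.316, -0.949, 0.002], [-0.0, -0.002, -1.0]], 'contact_force': [-0.789, -0.488, -0.438], 'moment': [0.053, -0.023, 0.023], 'finger_force': 0.0, 'grip_width': 1.002} 0.0188
```

View pics/top0.png

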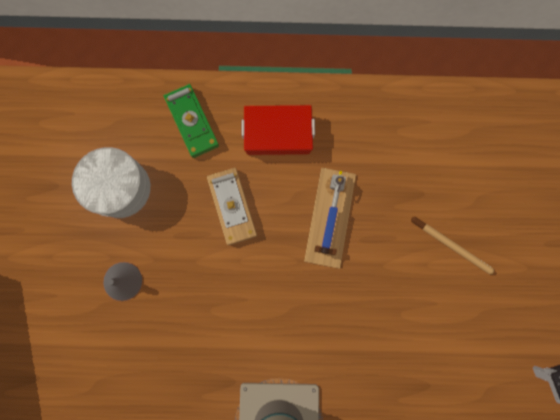

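View pics/side0.png

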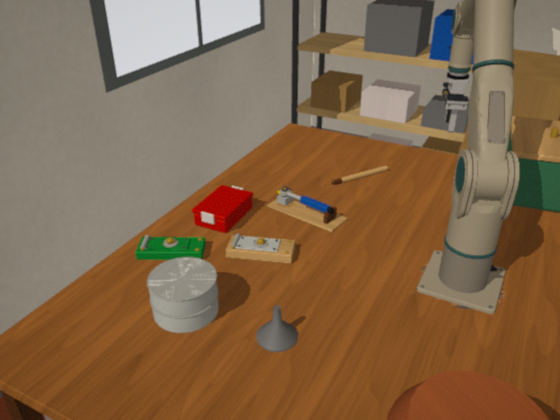

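```bash
cat > h.py <<'E'
from station import manip
import cv2,numpy as np
def ray(n,uv):
    c=manip.camera_info(n);K=np.array(c["intrinsics"]);T=np.array(c["T"])
    d=T[:3,:3]@np.linalg.solve(K,[uv[0],uv[1],1.]);return T[:3,3],d
def onz(n,uv,z):
    o,d=ray(n,uv);return o+d*(z-o[2])/d[2]
def proj(n,p):
    c=manip.camera_info(n);K=np.array(c["intrinsics"]);T=np.linalg.inv(np.array(c["T"]))
    q=K@(T[:3,:3]@np.array(p)+T[:3,3]);return q[:2]/q[2]
def two(a,b):
    o1,d1=ray("top",a);o2,d2=ray("side",b)
    s=np.linalg.lstsq(np.c_[d1,-d2],o2-o1,rcond=None)[0];p,q=o1+s[0]*d1,o2+s[1]*d2
    return (p+q)/2,np.linalg.norm(p-q)
def blobs(im,lo,hi,roi,mn=4):
    x0,y0,x1,y1=roi;h=cv2.cvtColor(im,cv2.COLOR_BGR2HSV)[y0:y1,x0:x1]
    m=cv2.inRange(h,np.array(lo),np.array(hi));n,l,st,ce=cv2.connectedComponentsWithStats(m)
    out=[]
    for i in range(1,n):
        if st[i,4]>=mn:
            pts=np.argwhere(l==i)[:,::-1].astype(np.float32);r=cv2.minAreaRect(pts)
            out.append((ce[i]+[x0,y0],st[i,4],np.round(cv2.boxPoints(r)+[x0,y0],1).tolist()))
    return out
E
python3 - <<'E'
from h import *
t=cv2.imread("pics/top0.png");s=cv2.imread("pics/side0.png")
a=cv2.resize(t[160:275,200:365],None,fx=4.8,fy=4.8,interpolation=cv2.INTER_CUBIC)
cv2.imwrite("pics/a.png",a)
b=cv2.resize(s[180:270,220:350],None,fx=6,fy=6,interpolation=cv2.INTER_CUBIC)
cv2.imwrite("pics/b.png",b)
print("blue top",blobs(t,(105,120,60),(130,255,255),(300,160,370,280)))
print("blue side",blobs(s,(105,120,60),(130,255,255),(265,180,350,230)))
print("brass/yellow top",blobs(t,(18,150,120),(35,255,255),(205,160,370,280),2))
print("brass/yellow side",blobs(s,(18,150,120),(35,255,255),(225,180,350,270),2))
E
```

```text
blue top [(array([329.40551181, 226.95669291]), np.int32(254), [[322.5, 245.7], [330.2, 207.0], [336.3, 208.3], [328.6, 246.9]])]
blue side [(array([314.14814815, 203.66666667]), np.int32(216), [[299.1, 201.8], [301.9, 194.8], [328.8, 205.5], [326.0, 212.6]])]
brass/yellow top [(array([340.21052632, 171.94736842]), np.int32(19), [[338.0, 170.0], [342.0, 170.0], [342.0, 174.0], [338.0, 174.0]]), (array([235. , 174.5]), np.int32(2), [[235.0, 175.0], [235.0, 175.0], [235.0, 174.0], [235.0, 174.0]]), (array([339.5, 179.5]), np.int32(4), [[339.0, 179.0], [340.0, 179.0], [340.0, 180.0], [339.0, 180.0]]), (array([230.27586207, 204.34482759]), np.int32(29), [[228.0, 202.0], [233.0, 202.0], [233.0, 207.0], [228.0, 207.0]]), (array([249.71428571, 231.5       ]), np.int32(14), [[248.0, 230.0], [251.0, 230.0], [251.0, 233.0], [248.0, 233.0]]), (array([229.84615385, 237.46153846]), np.int32(13), [[228.0, 236.0], [231.0, 236.0], [231.0, 239.0], [228.0, 239.0]])]
brass/yellow side [(array([284.5, 188. ]), np.int32(2), [[285.0, 188.0], [285.0, 188.0], [284.0, 188.0], [284.0, 188.0]]), (array([278.        , 191.69230769]), np.int32(13), [[277.0, 190.0], [279.0, 190.0], [279.0, 194.0], [277.0, 194.0]]), (array([260.03571429, 240.75      ]), np.int32(28), [[257.0, 237.0], [262.0, 237.0], [262.0, 243.0], [257.0, 243.0]]), (array([289.16666667, 241.08333333]), np.int32(12), [[287.0, 240.0], [291.0, 240.0], [291.0, 242.0], [287.0, 242.0]]), (array([232.5, 247.5]), np.int32(4), [[232.0, 247.0], [233.0, 247.0], [233.0, 248.0], [232.0, 248.0]]), (array([286.5, 252. ]), np.int32(12), [[285.0, 251.0], [288.0, 251.0], [288.0, 253.0], [285.0, 253.0]])]
```

View pics/a.png

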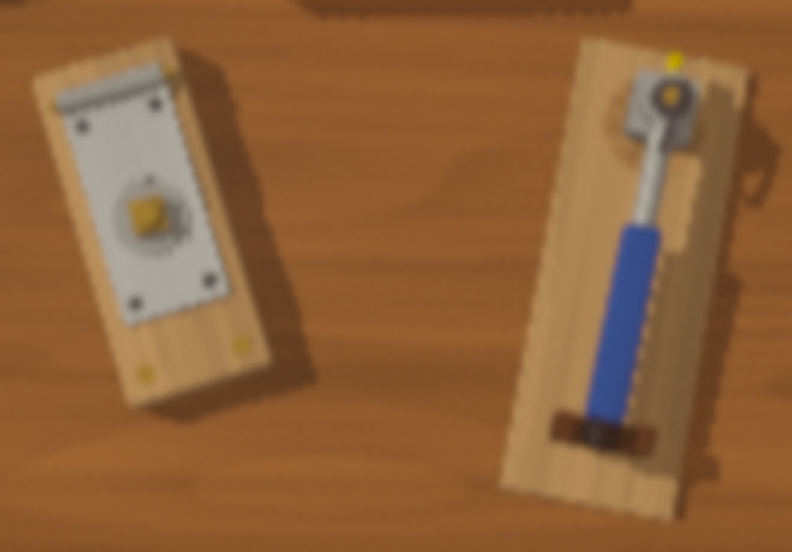

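View pics/b.png

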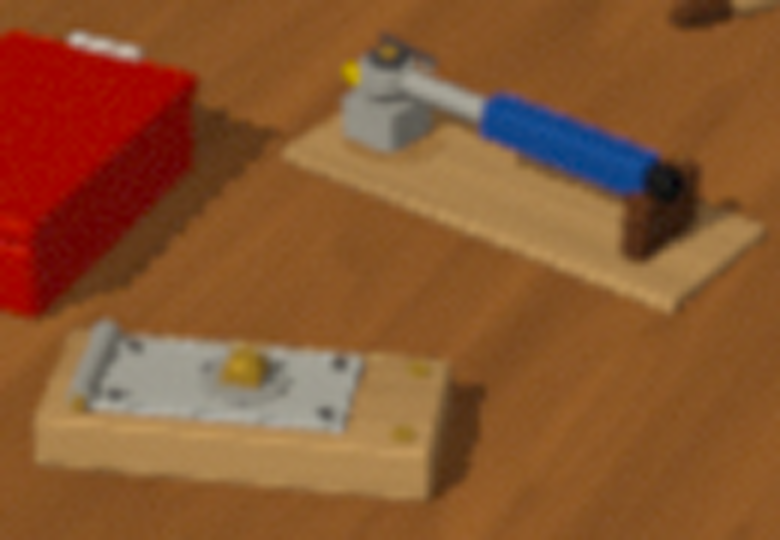

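```bash
python3 - <<'E'
from h import *
p=lambda *a:print(*[np.round(x,4).tolist() if not isinstance(x,str) else x for x in a])
p("pin",*two((339.5,179.5),(284.6,187.8)))
P,e=two((340.2,171.95),(278,191.7));p("pointer",P,e)
p("bolt",*two((230.3,204.3),(260.0,240.75)))
p("bolt top ray z.048",onz("top",(230.3,204.3),.048),"side",onz("side",(260,240.75),.045))
pin=onz("top",(339.5,179.5),.067);p("pin z.067",pin)
t=cv2.imread("pics/top0.png");s=cv2.imread("pics/side0.png")
for im,n in((t,"top"),(s,"side")):
    h=cv2.cvtColor(im,cv2.COLOR_BGR2HSV)
    m=cv2.inRange(h,np.array((105,120,60)),np.array((130,255,255)))
    roi=np.zeros_like(m);roi[160:280,265:370]=255;m&=roi
    q=np.argwhere(m)[:,::-1]
    W=np.array([onz(n,u,.058 if n=="top" else .05) for u in q])[:,:2];c=W.mean(0)
    v=np.linalg.svd(W-c)[2][0];v*=np.sign(v[0]);p(n,"blue c",c,"yaw",np.degrees(np.arctan2(v[1],v[0])), "len",np.ptp((W-c)@v),"to pin",(pin[:2]-c)@v)
# two-view blue
p("blue two",*two((329.4,226.96),(314.15,203.67)))
# rest and hinge plate outlines: plate corners by bright low-sat mask
h=cv2.cvtColor(t,cv2.COLOR_BGR2HSV)
for nm,lo,hi,roi,z in(("block",(8,0,110),(30,150,255),(200,160,262,250),.03),("rest",(8,0,110),(30,150,255),(300,160,362,272),.008),("plate",(0,0,100),(180,60,255),(205,165,255,235),.034)):
    x0,y0,x1,y1=roi;m=cv2.inRange(h,np.array(lo),np.array(hi))[y0:y1,x0:x1]
    k,l,st,ce=cv2.connectedComponentsWithStats(cv2.morphologyEx(m,cv2.MORPH_CLOSE,np.ones((5,5))))
    i=1+st[1:,4].argmax();pts=np.argwhere(l==i)[:,::-1]+[x0,y0]
    W=np.array([onz("top",u,z)[:2] for u in pts]).astype(np.float32)
    r=cv2.minAreaRect(W);p(nm,r[0],r[1],r[2])
# bolt soft orientation: brass saturation, upsampled
for n,im,c in(("top",t,(230.3,204.3)),("side",s,(260,240.75))):
    x,y=int(c[0])-9,int(c[1])-9
    print(n);print(cv2.cvtColor(im,cv2.COLOR_BGR2HSV)[y+2:y+17,x+2:x+17,1])
E
```

```text
pin [0.6434, -0.1526, 0.063] 0.0043
pointer [0.6712, -0.1578, 0.0375] 0.0023
bolt [0.5732, 0.1421, 0.0411] 0.0023
bolt top ray z.048 [0.5733, 0.1418, 0.048] side [0.5691, 0.1468, 0.045]
pin z.067 [0.6445, -0.1512, 0.067]
top blue c [0.5167, -0.1256] yaw -11.3714 len 0.1061 to pin 0.1304
side blue c [0.5136, -0.1219] yaw -16.0794 len 0.121 to pin 0.1339
blue two [0.5169, -0.1273, 0.0462] 0.0021
block [0.5731, 0.1414] [0.2023, 0.0867] 18.8944Traceback (most recent call last):
  File "<stdin>", line 24, in <module>
  File "h.py", line 7, in onz
    o,d=ray(n,uv);return o+d*(z-o[2])/d[2]
        ~~~^^^^^^
  File "h.py", line 4, in ray
    c=manip.camera_info(n);K=np.array(c["intrinsics"]);T=np.array(c["T"])
ValueError: time passes only in moves, steps and waits
```

```bash
sed -i 's/^import cv2,numpy as np/import cv2,numpy as np,functools\n@functools.cache\ndef info(n): return manip.camera_info(n)/; s/c=manip.camera_info(n)/c=info(n)/' h.py; python3 - <<'E'
from h import *
p=lambda *a:print(*[np.round(x,4).tolist() if not isinstance(x,str) else x for x in a])
t=cv2.imread("pics/top0.png");s=cv2.imread("pics/side0.png")
h=cv2.cvtColor(t,cv2.COLOR_BGR2HSV)
for nm,lo,hi,roi,z in(("block",(8,0,110),(30,150,255),(200,160,262,250),.03),("rest",(8,0,110),(30,150,255),(300,160,362,272),.008),("plate",(0,0,100),(180,60,255),(205,165,255,235),.034)):
    x0,y0,x1,y1=roi;m=cv2.inRange(h,np.array(lo),np.array(hi))[y0:y1,x0:x1]
    k,l,st,ce=cv2.connectedComponentsWithStats(cv2.morphologyEx(m,cv2.MORPH_CLOSE,np.ones((5,5))))
    i=1+st[1:,4].argmax();pts=np.argwhere(l==i)[:,::-1]+[x0,y0]
    W=np.array([onz("top",u,z)[:2] for u in pts]).astype(np.float32)
    r=cv2.minAreaRect(W);p(nm,r[0],r[1],r[2])
for n,im,c in(("top",t,(230.3,204.3)),("side",s,(260,240.75))):
    x,y=int(c[0])-9,int(c[1])-9
    print(n);print(cv2.cvtColor(im,cv2.COLOR_BGR2HSV)[y+3:y+16,x+3:x+16,1])
    w=np.clip(cv2.cvtColor(im,cv2.COLOR_BGR2HSV)[y:y+19,x:x+19,1].astype(float)-80,0,100)
    yy,xx=np.mgrid[y:y+19,x:x+19];p("soft centroid",[(w*xx).sum()/w.sum(),(w*yy).sum()/w.sum()])
    if n=="top":
        W=np.array([[onz(n,(a,b),.036+.009)[:2] for a in range(x,x+19)] for b in range(y,y+19)])
        c0=(W*w[...,None]).sum((0,1))/w.sum();d=W-c0;zc=d[...,0]+1j*d[...,1]
        m4=(w*zc**4).sum();p("c0",c0,"4fold yaw",np.degrees(np.angle(-m4))/4, "alt +90 mod", )
        print(np.abs(m4)/(w*np.abs(zc)**4).sum())
E
```

```text
block [0.5731, 0.1414] [0.2023, 0.0867] 18.8944
rest [0.5505, -0.1331] [0.1003, 0.2703] 80.2361
plate [0.5877, 0.1463] [0.1402, 0.0617] 18.8108
top
[[ 21  22  22  25  25  27  29  30  29  27  26  24  23]
 [ 21  24  25  25  27  31  35  38  40  36  29  25  24]
 [ 24  26  30  37  41  51  61  67  77  69  40  28  25]
 [ 24  31  48  74  86  99 110 120 135 117  59  34  29]
 [ 25  35  70 123 148 155 163 167 169 148  86  43  32]
 [ 26  35  73 137 173 175 175 177 176 156 102  51  36]
 [ 26  33  58 123 171 176 178 177 177 163 110  56  39]
 [ 26  29  45 109 165 178 178 177 176 165 126  64  39]
 [ 27  29  42  95 153 176 175 177 171 169 139  76  41]
 [ 26  27  39  84 142 169 169 162 150 141 122  76  42]
 [ 26  27  32  58 106 135 130 112  87  86  70  51  41]
 [ 24  27  29  36  56  70  64  55  46  43  38  32  34]
 [ 23  24  25  27  31  33  34  32  32  30  30  29  29]]
soft centroid [230.4914, 204.4819]
c0 [0.5732, 0.1416] 4fold yaw 5.1717 alt +90 mod
0.45520655623662915
side
[[191 186 191 184 185 184 185 185 195 191 188 190 190]
 [186 189 182 181 189 187 188 187 190 193 190 190 183]
 [124 134 134 144 148 152 165 176 177 177 182 191 187]
 [ 54  62  67  83 107 125 146 162 152 142 134 119 119]
 [ 26  27  27  41  99 148 172 174 146 108  83  55  50]
 [ 23  21  25  60 132 192 195 197 184 142  85  36  29]
 [ 21  24  42 103 169 200 200 206 201 192 110  41  27]
 [ 24  29  64 139 191 196 198 204 200 191 125  43  32]
 [ 26  34  84 159 202 203 199 204 205 167  85  30  24]
 [ 26  34  83 135 158 168 186 193 192 131  43  27  29]
 [ 24  34  53  71  76  90 112 119 123  75  29  28  25]
 [ 22  25  30  32  34  36  39  41  45  33  28  29  26]
 [ 26  25  25  26  23  25  24  25  27  27  24  25  26]]
soft centroid [260.4396, 235.3226]
```

drive_tool(delta_pos=[[12.84,19.56,-2.5],[12.84,19.56,-2.5],[12.84,19.56,-2.5],[12.84,19.56,-2.5],[12.84,19.56,-2.5],[12.84,19.56,-2.5],[12.84,19.56,-2.5],[12.84,19.56,-2.5],[12.84,19.56,-2.5],[12.84,19.56,-2.5],[12.84,19.56,-2.5],[12.84,19.56,-2.5],[12.84,19.56,-2.5],[12.84,19.56,-2.5],[12.84,19.56,-2.5],[12.84,19.56,-2.5],[12.84,19.56,-2.5],[12.84,19.56,-2.5],[12.84,19.56,-2.5],[12.84,19.56,-2.5]], dr=[[0,0,18.78],[0,0,18.78],[0,0,18.78],[0,0,18.78],[0,0,18.78],[0,0,18.78],[0,0,18.78],[0,0,18.78],[0,0,18.78],[0,0,18.78],[0,0,18.78],[0,0,18.78],[0,0,18.78],[0,0,18.78],[0,0,18.78],[0,0,18.78],[0,0,18.78],[0,0,18.78],[0,0,18.78],[0,0,18.78]], fingers=[1,1,1,1,1,1,1,1,1,1,1,1,1,1,1,1,1,1,1,1])

```text
t: 2.1
tcp_pos: [0.5263, -0.1278, 0.1427]
tool_rot: [[-0.98, 0.198, -0.001], [0.198, 0.98, 0.0], [0.001, 0.0, -1.0]]
contact_force: [-0.6, -1.0, -1.2]
grip_width: 1.0
finger_force: 0.0
```

drive_tool(delta_pos=[[0,0,-1.5],[0,0,-3],[0,0,-4],[0.02,0,-4.54],[0.02,0,-4.54],[0.02,0,-4.54],[0.02,0,-4.54],[0.02,0,-4.54],[0.02,0,-4.54],[0.02,0,-4.54],[0.02,0,-4.54],[0.02,0,-4.54],[0.02,0,-4.54],[0.02,0,-4.54],[0.02,0,-4.54]], dr=[[0,0,0],[0,0,0],[0,0,0],[0,0,0],[0,0,0],[0,0,0],[0,0,0],[0,0,0],[0,0,0],[0,0,0],[0,0,0],[0,0,0],[0,0,0],[0,0,0],[0,0,0]], fingers=[1,1,0.5,0,0,-0.3,-0.4,-0.5,-0.55,-0.6,-1,-1,-1,-1,-1], newtons=50)

```text
t: 3.6
tcp_pos: [0.5271, -0.1277, 0.0296]
tool_rot: [[-0.981, 0.196, 0.0], [0.196, 0.981, -0.0], [-0.0, -0.0, -1.0]]
contact_force: [-1.1, -0.9, 3.2]
grip_width: 0.228
finger_force: 50.0
```

```bash
python3 - <<'E'
from h import *
t=manip.capture("top");cv2.imwrite("pics/top1.png",t)
s=manip.capture("side");cv2.imwrite("pics/side1.png",s)
print(blobs(t,(18,150,120),(35,255,255),(320,160,370,200),2))
cv2.imwrite("pics/c.png",np.hstack([cv2.resize(x,None,fx=4,fy=4,interpolation=2) for x in(t[150:260,290:385],s[150:260,255:360])]))
print({k:np.round(v,3).tolist() for k,v in manip.state().items() if k in("t","q","tcp_pos","contact_force","moment","grip_width","finger_force")})
E
```

```text
[(array([339.94444444, 171.77777778]), np.int32(18), [[337.0, 172.0], [340.0, 169.0], [342.5, 171.5], [339.5, 174.5]]), (array([339.5, 179.5]), np.int32(4), [[339.0, 179.0], [340.0, 179.0], [340.0, 180.0], [339.0, 180.0]])]
{'t': 3.7, 'q': [30.002, 45.452, -30.17, 111.489, 40.011, 33.877, 51.619], 'tcp_pos': [0.527, -0.128, 0.03], 'contact_force': [-0.902, -1.259, 3.779], 'moment': [-0.078, 0.004, 0.084], 'finger_force': 49.999, 'grip_width': 0.231}
```

View pics/c.png

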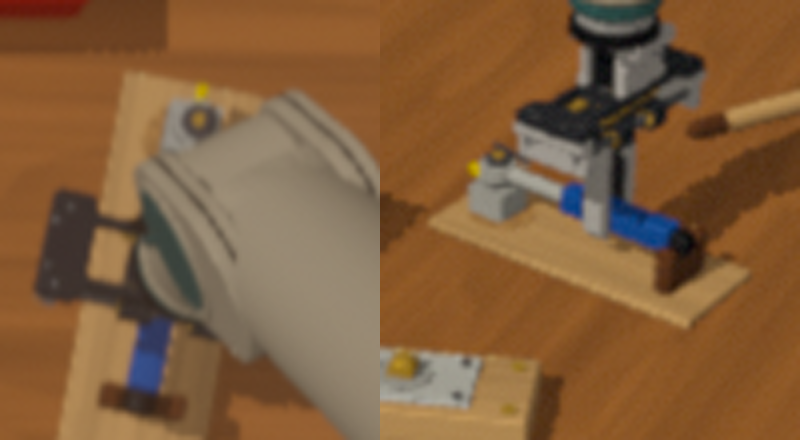

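drive_tool(delta_pos=[[0,0,0.5],[0,0,1.2],[0,0,2],[0,0,3],[-0.3,1,3.5],[-0.6,2,3.5],[-0.9,3,3.5],[-1.2,4,3.5],[-1.5,5,3.5],[-1.8,6,3.5],[-2.1,7,3.5],[-2.4,8,3.5],[-2.6,9,3.5],[-2.83,9.69,3.2],[-2.83,9.69,2.8],[-2.83,9.69,2.62],[-2.83,9.69,2.62],[-2.83,9.69,2.62]], dr=[[0,0,0],[0,0,0],[0,0,0],[0,0,0],[0,0,0.3],[0,0,0.6],[0,0,0.9],[0,0,1.2],[0,0,1.5],[0,0,1.8],[0,0,2.1],[0,0,2.4],[0,0,2.7],[0,0,3.04],[0,0,3.04],[0,0,3.04],[0,0,3.04],[0,0,3.04]], fingers=[-1,-1,-1,-1,-1,-1,-1,-1,-1,-1,-1,-1,-1,-1,-1,-1,-1,-1], newtons=60)

```text
t: 5.5
tcp_pos: [0.4564, 0.1136, 0.0949]
tool_rot: [[-0.975, -0.223, -0.001], [-0.223, 0.975, -0.001], [0.001, -0.001, -1.0]]
contact_force: [-0.0, 0.5, -3.0]
grip_width: 0.23
finger_force: 60.0
```

```bash
python3 - <<'E'
from h import *
t=manip.capture("top");cv2.imwrite("pics/top2.png",t)
s=manip.capture("side");cv2.imwrite("pics/side2.png",s)
print(blobs(t,(18,150,120),(35,255,255),(205,160,262,230),2))
print(blobs(s,(18,150,120),(35,255,255),(225,180,330,270),2))
cv2.imwrite("pics/d.png",np.hstack([cv2.resize(x,None,fx=4,fy=4,interpolation=2) for x in(t[150:260,190:285],s[165:275,215:320])]))
S=manip.state();R=np.array(S["tool_rot"]);print({k:np.round(v,4).tolist() for k,v in S.items() if k in("t","q","tcp_pos","contact_force","moment","grip_width","finger_force")},np.degrees(np.arctan2(R[1,0],R[0,0])))
ax=np.array(S["tcp_pos"])-.12*R[:,0];ax[2]+=.0188+.02
print("exp pin px",ax,proj("top",ax),proj("side",ax))
for z in(.12,.125,.13,.133):print(z,[onz("top",b[0],z)[:2].round(4).tolist() for b in blobs(t,(18,150,120),(35,255,255),(205,160,262,230),2)])
E
```

```text
[(array([235. , 174.5]), np.int32(2), [[235.0, 175.0], [235.0, 175.0], [235.0, 174.0], [235.0, 174.0]]), (array([227.5, 192. ]), np.int32(6), [[227.0, 191.0], [228.0, 191.0], [228.0, 193.0], [227.0, 193.0]]), (array([227.5, 199.5]), np.int32(4), [[227.0, 199.0], [228.0, 199.0], [228.0, 200.0], [227.0, 200.0]])]
[(array([260. , 216.5]), np.int32(6), [[259.0, 216.0], [261.0, 216.0], [261.0, 217.0], [259.0, 217.0]]), (array([251.90909091, 221.90909091]), np.int32(22), [[250.0, 220.0], [254.0, 220.0], [254.0, 224.0], [250.0, 224.0]]), (array([260.        , 240.65517241]), np.int32(29), [[257.0, 237.0], [262.0, 237.0], [262.0, 243.0], [257.0, 243.0]]), (array([289.16666667, 241.08333333]), np.int32(12), [[287.0, 240.0], [291.0, 240.0], [291.0, 242.0], [287.0, 242.0]]), (array([232.5, 247.5]), np.int32(4), [[232.0, 247.0], [233.0, 247.0], [233.0, 248.0], [232.0, 248.0]]), (array([286.63636364, 251.90909091]), np.int32(11), [[285.0, 251.0], [288.0, 251.0], [288.0, 253.0], [285.0, 253.0]])]
{'t': 5.6, 'q': [9.3919, 36.8908, -39.7325, 120.2197, 39.942, 36.7336, 44.8217], 'tcp_pos': [0.4567, 0.1139, 0.0951], 'contact_force': [0.9282, -1.2307, -3.0026], 'moment': [0.0149, 0.0411, 0.0406], 'finger_force': 59.9961, 'grip_width': 0.2275} -167.0940574728252
exp pin px [0.57365255 0.14071735 0.13397119] [227.35096626 198.96147796] [259.03189522 214.31847814]
0.12 [[0.64, 0.1252], [0.5939, 0.1426], [0.5746, 0.1419]]
0.125 [[0.6389, 0.1247], [0.593, 0.142], [0.5737, 0.1413]]
0.13 [[0.6378, 0.1242], [0.5922, 0.1415], [0.5729, 0.1407]]
0.133 [[0.6372, 0.1239], [0.5916, 0.1411], [0.5724, 0.1404]]
```

View pics/d.png

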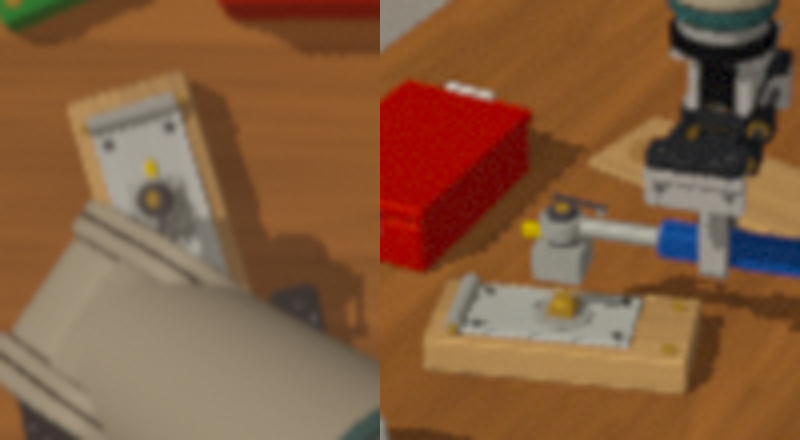

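drive_tool(delta_pos=[[0,0.03,-0.3],[0,0.03,-0.6],[0,0.03,-0.8],[0,0.03,-0.9],[0,0.03,-1.0],[0,0.03,-1.0]], dr=[[0,0,0],[0,0,0],[0,0,0],[0,0,0],[0,0,0],[0,0,0]], fingers=[-1,-1,-1,-1,-1,-1])

```text
t: 6.2
tcp_pos: [0.4562, 0.1154, 0.0697]
tool_rot: [[-0.974, -0.225, -0.001], [-0.225, 0.974, -0.0], [0.001, 0.0, -1.0]]
contact_force: [0.2, 0.7, -3.4]
grip_width: 0.23
finger_force: 60.0
```

drive_tool(delta_pos=[[0,0,-0.06],[0,0,-0.12],[0,0,-0.18],[0,0,-0.18]], dr=[[0,0,0],[0,0,0],[0,0,0],[0,0,0]], fingers=[-1,-1,-1,-1])

```text
t: 6.6
tcp_pos: [0.4563, 0.1153, 0.0653]
tool_rot: [[-0.974, -0.225, -0.0], [-0.225, 0.974, -0.0], [0.0, -0.0, -1.0]]
contact_force: [0.5, -0.2, -4.2]
grip_width: 0.232
finger_force: 60.0
```

drive_tool(delta_pos=[[0,0,-0.06],[0,0,-0.12],[0,0,-0.18],[0,0,-0.23],[0,0,-0.23]], dr=[[0,0,0],[0,0,0],[0,0,0],[0,0,0],[0,0,0]], fingers=[-1,-1,-1,-1,-1])

```text
t: 7.1
tcp_pos: [0.4563, 0.1153, 0.0595]
tool_rot: [[-0.974, -0.225, -0.0], [-0.225, 0.974, -0.0], [0.0, 0.0, -1.0]]
contact_force: [0.7, -0.7, -3.1]
grip_width: 0.232
finger_force: 60.0
```

drive_tool(delta_pos=[[0,0,-0.02],[0,0,-0.04],[0,0,-0.04]], dr=[[0,0,0],[0,0,0],[0,0,0]], fingers=[-1,-1,-1])

```text
t: 7.4
tcp_pos: [0.4564, 0.1154, 0.0588]
tool_rot: [[-0.974, -0.225, 0.0], [-0.225, 0.974, 0.0], [-0.0, 0.0, -1.0]]
contact_force: [0.0, 0.8, -3.3]
grip_width: 0.229
finger_force: 60.0
```

drive_tool(delta_pos=[[0,0,-0.03],[0,0,-0.06],[0,0,-0.06]], dr=[[0,0,0],[0,0,0],[0,0,0]], fingers=[-1,-1,-1])

```text
t: 7.7
tcp_pos: [0.4562, 0.1154, 0.0575]
tool_rot: [[-0.974, -0.225, 0.0], [-0.225, 0.974, -0.0], [-0.0, -0.0, -1.0]]
contact_force: [-3.8, -0.3, 4.7]
grip_width: 0.231
finger_force: 60.0
```

```bash
python3 - <<'E'
from h import *
S=manip.state();R=np.array(S["tool_rot"])
print({k:np.round(v,4).tolist() for k,v in S.items() if k in("t","tcp_pos","contact_force","moment")},R.round(4).tolist())
E
```

```text
{'t': 7.7, 'tcp_pos': [0.4562, 0.1154, 0.0575], 'contact_force': [-3.805, -0.2505, 4.6888], 'moment': [0.028, 0.1637, -0.0031]} [[-0.9743, -0.2252, 0.0001], [-0.2252, 0.9743, -0.0003], [-0.0001, -0.0003, -1.0]]
```

```bash
cat >> h.py <<'E'
def arc(th,steps,r=.12):
    a=np.radians(th);b=np.radians(th-np.array(steps))
    d=np.c_[-r*(np.cos(b)-np.cos(a)),-r*(np.sin(b)-np.sin(a))]/.025
    for s,x in zip(steps,d):print(s,x.round(3).tolist(),round(-s/8,3))
E
python3 - <<'E'
from h import *
arc(13,[2,4,6,8,10])
for th in(3,-1,-5,-9,-13,-17,-21,-25,-29,-33,-37,-41,-45,-49,-53):print("from",th);arc(th,[2,4])
E
```

```text
2 [-0.035, 0.164] -0.25
4 [-0.064, 0.329] -0.5
6 [-0.087, 0.495] -0.75
8 [-0.105, 0.661] -1.0
10 [-0.116, 0.829] -1.25
from 3
2 [-0.006, 0.167] -0.25
4 [-0.006, 0.335] -0.5
from -1
2 [0.006, 0.167] -0.25
4 [0.018, 0.335] -0.5
from -5
2 [0.018, 0.167] -0.25
4 [0.041, 0.333] -0.5
from -9
2 [0.029, 0.165] -0.25
4 [0.064, 0.329] -0.5
from -13
2 [0.041, 0.163] -0.25
4 [0.087, 0.324] -0.5
from -17
2 [0.052, 0.159] -0.25
4 [0.109, 0.317] -0.5
from -21
2 [0.063, 0.155] -0.25
4 [0.131, 0.308] -0.5
from -25
2 [0.073, 0.151] -0.25
4 [0.152, 0.299] -0.5
from -29
2 [0.084, 0.145] -0.25
4 [0.173, 0.287] -0.5
from -33
2 [0.094, 0.139] -0.25
4 [0.192, 0.274] -0.5
from -37
2 [0.103, 0.132] -0.25
4 [0.211, 0.26] -0.5
from -41
2 [0.112, 0.125] -0.25
4 [0.228, 0.245] -0.5
from -45
2 [0.121, 0.116] -0.25
4 [0.245, 0.228] -0.5
from -49
2 [0.128, 0.108] -0.25
4 [0.26, 0.211] -0.5
from -53
2 [0.136, 0.098] -0.25
4 [0.274, 0.192] -0.5
```

drive_tool(delta_pos=[[0,0,0.02],[-0.035,0.164,0.02],[-0.064,0.329,0.02],[-0.087,0.495,0.02],[-0.105,0.661,0.02],[-0.116,0.829,0.02],[-0.116,0.829,0.02]], dr=[[0,0,0],[0,0,-0.25],[0,0,-0.5],[0,0,-0.75],[0,0,-1],[0,0,-1.25],[0,0,-1.25]], fingers=[-1,-1,-1,-1,-1,-1,-1])

```text
t: 8.4
tcp_pos: [0.454, 0.1364, 0.0579]
tool_rot: [[-0.999, -0.053, 0.001], [-0.053, 0.999, 0.0], [-0.001, -0.0, -1.0]]
contact_force: [-1.5, -0.9, 1.0]
grip_width: 0.23
finger_force: 60.0
```

drive_tool(delta_pos=[[-0.006,0.167,0],[-0.006,0.335,0],[-0.006,0.335,0]], dr=[[0,0,-0.25],[0,0,-0.5],[0,0,-0.5]], fingers=[-1,-1,-1])

```text
t: 8.7
tcp_pos: [0.4538, 0.1447, 0.0579]
tool_rot: [[-1.0, 0.017, 0.001], [0.017, 1.0, 0.0], [-0.001, 0.0, -1.0]]
contact_force: [-0.6, -0.6, 2.0]
grip_width: 0.228
finger_force: 60.0
```

drive_tool(delta_pos=[[0.006,0.167,0],[0.018,0.335,0],[0.018,0.335,0]], dr=[[0,0,-0.25],[0,0,-0.5],[0,0,-0.5]], fingers=[-1,-1,-1])

```text
t: 9.0
tcp_pos: [0.4542, 0.1529, 0.0578]
tool_rot: [[-0.996, 0.086, 0.001], [0.086, 0.996, 0.0], [-0.001, 0.0, -1.0]]
contact_force: [-1.5, -1.4, 2.7]
grip_width: 0.227
finger_force: 60.0
```

drive_tool(delta_pos=[[0.018,0.167,0],[0.041,0.333,0],[0.041,0.333,0]], dr=[[0,0,-0.25],[0,0,-0.5],[0,0,-0.5]], fingers=[-1,-1,-1])

```text
t: 9.3
tcp_pos: [0.4552, 0.161, 0.0578]
tool_rot: [[-0.988, 0.155, 0.001], [0.155, 0.988, -0.0], [-0.001, -0.0, -1.0]]
contact_force: [-0.1, -0.8, 2.2]
grip_width: 0.23
finger_force: 60.0
```

drive_tool(delta_pos=[[0.029,0.165,0],[0.064,0.329,0],[0.064,0.329,0]], dr=[[0,0,-0.25],[0,0,-0.5],[0,0,-0.5]], fingers=[-1,-1,-1])

```text
t: 9.6
tcp_pos: [0.4568, 0.1696, 0.0578]
tool_rot: [[-0.974, 0.226, 0.0], [0.226, 0.974, -0.0], [-0.0, -0.0, -1.0]]
contact_force: [0.1, -1.4, 2.5]
grip_width: 0.237
finger_force: 60.0
```

drive_tool(delta_pos=[[0.041,0.163,0],[0.087,0.324,0],[0.087,0.324,0]], dr=[[0,0,-0.25],[0,0,-0.5],[0,0,-0.5]], fingers=[-1,-1,-1])

```text
t: 9.9
tcp_pos: [0.4589, 0.1777, 0.0577]
tool_rot: [[-0.956, 0.294, 0.0], [0.294, 0.956, -0.0], [-0.0, -0.0, -1.0]]
contact_force: [0.7, -2.2, 2.0]
grip_width: 0.231
finger_force: 60.0
```

drive_tool(delta_pos=[[0.052,0.159,0],[0.109,0.317,0],[0.109,0.317,0]], dr=[[0,0,-0.25],[0,0,-0.5],[0,0,-0.5]], fingers=[-1,-1,-1])

```text
t: 10.2
tcp_pos: [0.4616, 0.1856, 0.0577]
tool_rot: [[-0.933, 0.36, 0.0], [0.36, 0.933, -0.0], [-0.0, -0.0, -1.0]]
contact_force: [1.6, -3.2, 2.7]
grip_width: 0.231
finger_force: 60.0
```

drive_tool(delta_pos=[[0.063,0.155,0],[0.131,0.308,0],[0.131,0.308,0]], dr=[[0,0,-0.25],[0,0,-0.5],[0,0,-0.5]], fingers=[-1,-1,-1])

```text
t: 10.5
tcp_pos: [0.4649, 0.1933, 0.0577]
tool_rot: [[-0.905, 0.424, 0.0], [0.424, 0.905, -0.0], [-0.0, -0.0, -1.0]]
contact_force: [2.3, -3.0, 0.8]
grip_width: 0.23
finger_force: 60.0
```

```bash
cat >> h.py <<'E'
def rep():
    S=manip.state();R=np.array(S["tool_rot"]);f=np.array(S["contact_force"]);th=np.degrees(np.arctan2(-R[1,0],-R[0,0]))
    ax=np.array(S["tcp_pos"])-.12*R[:,0];y=R[:,1]
    print("t",round(S["t"],2),"th",th.round(2),"Ftan",(-f@y).round(2),"F",f.round(2),"M",np.round(S["moment"],3),"axis",ax.round(4),"q",np.round(S["q"],0))
E
python3 -c "
from h import *
rep()
t=manip.capture('top');cv2.imwrite('pics/top3.png',t);print([b[0] for b in blobs(t,(18,150,120),(35,255,255),(215,180,250,215),2)])
rep()"
```

```text
t 10.5 th -25.11 Ftan 1.73 F [ 2.28 -2.98  0.79] M [-0.856 -0.914 -0.086] axis [0.5736 0.1424 0.0578] q [ -9.  40. -25. 117.  33.  30.   7.]
[array([233.5, 195. ]), array([228.33333333, 201.33333333])]
t 10.55 th -25.04 Ftan 0.89 F [ 1.84 -1.84  1.55] M [-0.801 -0.984  0.008] axis [0.5735 0.1424 0.0577] q [ -9.  40. -25. 117.  33.  30.   7.]
```

```bash
cat >> h.py <<'E'
def rep2(cam=1):
    S=manip.state();R=np.array(S["tool_rot"]);f=np.array(S["contact_force"]);x=-R[:,0];th=np.degrees(np.arctan2(x[1],x[0]))
    r=-.12*x;tau=r[0]*f[1]-r[1]*f[0]+S["moment"][2]
    print("t",round(S["t"],2),"th",th.round(2),"tau",tau.round(3),"Frad",(f@x).round(2),"Fz",f[2].round(2),"axis",(np.array(S["tcp_pos"])+.12*x)[:2].round(4))
    if cam:
        t=manip.capture("top");h=cv2.cvtColor(t,cv2.COLOR_BGR2HSV).astype(int)
        roi=(210,180,256,222);b=blobs(t,(15,110,90),(38,255,255),roi,3)
        b=[q for q in b if np.hypot(*(q[0]-proj("top",[*(np.array(S["tcp_pos"])+.12*x)[:2],.09])))<16]
        W=[onz("top",q[0],.093)[:2] if i else q[0] for i,q in enumerate([])]
        pt=[(q[0].round(1).tolist(),int(q[1])) for q in b];print(pt)
        if len(b)>=2:
            b=sorted(b,key=lambda q:np.hypot(*(q[0]-proj("top",[*(np.array(S["tcp_pos"])+.12*x)[:2],.093]))))
            P=onz("top",b[0][0],.093);Q=onz("top",b[1][0],.077);d=Q-P;print("head yaw",np.degrees(np.arctan2(d[1],d[0])).round(1),"bend",(np.degrees(np.arctan2(d[1],d[0]))-th).round(1))
E
python3 -c "
from h import *
rep2()"
```

```text
t 10.55 th -25.04 tau 0.115 Frad 2.45 Fz 1.55 axis [0.5735 0.1424]
[([214.2, 198.5], 120), ([244.0, 200.5], 158), ([233.5, 195.0], 14), ([228.0, 201.2], 10)]
head yaw -31.9 bend -6.9
```

drive_tool(delta_pos=[[0.083,0.141,0],[0.172,0.289,0],[0.172,0.289,0]], dr=[[0,0,-0.25],[0,0,-0.5],[0,0,-0.5]], fingers=[-1,-1,-1])

```text
t: 10.9
tcp_pos: [0.4687, 0.2008, 0.0577]
tool_rot: [[-0.874, 0.486, -0.001], [0.486, 0.874, -0.0], [0.0, -0.0, -1.0]]
contact_force: [-0.2, -3.2, 2.7]
grip_width: 0.23
finger_force: 60.0
```

```bash
python3 -c "
from h import *
rep2()"
```

```text
t 10.9 th -29.1 tau 0.23 Frad 1.4 Fz 2.67 axis [0.5736 0.1424]
[([214.1, 198.1], 118), ([244.0, 200.5], 155), ([234.0, 195.3], 11), ([228.0, 201.2], 10)]
head yaw -35.7 bend -6.6
```

drive_tool(delta_pos=[[0.084,0.145,0],[0.173,0.287,0],[0.173,0.287,0]], dr=[[0,0,-0.25],[0,0,-0.5],[0,0,-0.5]], fingers=[-1,-1,-1])

```text
t: 11.25
tcp_pos: [0.4729, 0.2078, 0.0576]
tool_rot: [[-0.838, 0.546, -0.001], [0.546, 0.838, -0.0], [0.0, -0.001, -1.0]]
contact_force: [-1.3, -3.1, 2.4]
grip_width: 0.229
finger_force: 60.0
```

```bash
python3 -c "
from h import *
rep2()"
```

```text
t 11.25 th -33.07 tau 0.353 Frad 0.59 Fz 2.42 axis [0.5735 0.1423]
[([213.9, 197.4], 110), ([244.1, 200.6], 158), ([234.5, 195.7], 13), ([228.2, 201.2], 11)]
head yaw -39.0 bend -5.9
```

drive_tool(delta_pos=[[0.094,0.139,0],[0.192,0.274,0],[0.192,0.274,0]], dr=[[0,0,-0.25],[0,0,-0.5],[0,0,-0.5]], fingers=[-1,-1,-1])

```text
t: 11.6
tcp_pos: [0.4775, 0.2142, 0.0576]
tool_rot: [[-0.798, 0.603, -0.001], [0.603, 0.798, -0.001], [0.0, -0.002, -1.0]]
contact_force: [-4.0, -3.8, 3.7]
grip_width: 0.227
finger_force: 60.0
```

```bash
python3 -c "
from h import *
rep2()"
```

```text
t 11.6 th -37.08 tau 0.785 Frad -0.86 Fz 3.72 axis [0.5732 0.1419]
[([213.7, 196.7], 107), ([244.0, 200.6], 155), ([234.6, 196.0], 14), ([228.0, 201.0], 9)]
head yaw -43.1 bend -6.0
```

drive_tool(delta_pos=[[0.103,0.132,0],[0.211,0.26,0],[0.211,0.26,0]], dr=[[0,0,-0.25],[0,0,-0.5],[0,0,-0.5]], fingers=[-1,-1,-1])

```text
t: 11.95
tcp_pos: [0.483, 0.221, 0.0576]
tool_rot: [[-0.754, 0.657, -0.001], [0.657, 0.754, -0.0], [0.0, -0.001, -1.0]]
contact_force: [-3.4, -3.2, 3.4]
grip_width: 0.229
finger_force: 60.0
```

```bash
python3 -c "
from h import *
rep2()"
```

```text
t 11.95 th -41.1 tau 0.591 Frad -0.43 Fz 3.43 axis [0.5734 0.1421]
[([244.0, 200.5], 155), ([234.6, 195.8], 13), ([228.0, 201.0], 9)]
head yaw -42.2 bend -1.1
```

drive_tool(delta_pos=[[0.112,0.125,0],[0.228,0.245,0],[0.228,0.245,0]], dr=[[0,0,-0.25],[0,0,-0.5],[0,0,-0.5]], fingers=[-1,-1,-1])

```text
t: 12.3
tcp_pos: [0.4889, 0.2272, 0.0576]
tool_rot: [[-0.706, 0.708, -0.001], [0.708, 0.706, -0.0], [0.0, -0.001, -1.0]]
contact_force: [-3.8, -3.7, 3.5]
grip_width: 0.231
finger_force: 60.0
```

```bash
python3 - <<'E'
from h import *
rep2()
for th in(-45,):arc(th,[-2,-4,-6,-8,-10])
E
```

```text
t 12.3 th -45.09 tau 0.606 Frad -0.06 Fz 3.54 axis [0.5736 0.1423]
[([244.0, 200.6], 157), ([234.6, 195.8], 13), ([227.9, 200.9], 8)]
head yaw -43.4 bend 1.7
-2 [-0.116, -0.121] 0.25
-4 [-0.228, -0.245] 0.5
-6 [-0.336, -0.373] 0.75
-8 [-0.439, -0.505] 1.0
-10 [-0.538, -0.641] 1.25
```

drive_tool(delta_pos=[[-0.116,-0.121,0],[-0.228,-0.245,0],[-0.336,-0.373,0],[-0.439,-0.505,0],[-0.439,-0.505,0]], dr=[[0,0,0.25],[0,0,0.5],[0,0,0.75],[0,0,1],[0,0,1]], fingers=[-1,-1,-1,-1,-1])

```text
t: 12.85
tcp_pos: [0.4773, 0.2138, 0.0577]
tool_rot: [[-0.8, 0.6, -0.001], [0.6, 0.8, -0.0], [0.0, -0.001, -1.0]]
contact_force: [-3.4, -2.1, 4.4]
grip_width: 0.23
finger_force: 60.0
```

```bash
python3 - <<'E'
from h import *
rep2()
arc(-37,[-1,-2,-3,-4])
E
```

```text
t 12.85 th -36.84 tau 0.564 Frad -1.49 Fz 4.37 axis [0.5733 0.1418]
[([213.8, 196.8], 105), ([243.9, 200.3], 152), ([234.6, 196.0], 14), ([228.0, 201.0], 9)]
head yaw -43.1 bend -6.2
-1 [-0.05, -0.067] 0.125
-2 [-0.098, -0.136] 0.25
-3 [-0.146, -0.205] 0.375
-4 [-0.192, -0.274] 0.5
```

drive_tool(delta_pos=[[-0.05,-0.067,0],[-0.05,-0.067,0]], dr=[[0,0,0.125],[0,0,0.125]], fingers=[-1,-1])

```text
t: 13.1
tcp_pos: [0.4761, 0.2123, 0.0576]
tool_rot: [[-0.81, 0.586, -0.001], [0.586, 0.81, -0.0], [0.0, -0.001, -1.0]]
contact_force: [-4.6, -2.9, 3.3]
grip_width: 0.23
finger_force: 60.0
```

```bash
python3 -c "
from h import *
rep2()"
```

```text
t 13.1 th -35.9 tau 0.685 Frad -2.03 Fz 3.33 axis [0.5733 0.1419]
[([213.7, 196.8], 107), ([244.1, 200.8], 156), ([234.6, 196.0], 14), ([228.0, 201.0], 9)]
head yaw -43.1 bend -7.2
```

drive_tool(delta_pos=[[-0.05,-0.068,0],[-0.05,-0.068,0]], dr=[[0,0,0.125],[0,0,0.125]], fingers=[-1,-1])

```text
t: 13.35
tcp_pos: [0.475, 0.2107, 0.0577]
tool_rot: [[-0.82, 0.572, -0.001], [0.572, 0.82, -0.0], [0.0, -0.001, -1.0]]
contact_force: [-3.6, -2.1, 3.1]
grip_width: 0.232
finger_force: 60.0
```

```bash
python3 -c "
from h import *
rep2()"
```

```text
t 13.35 th -34.91 tau 0.524 Frad -1.72 Fz 3.14 axis [0.5734 0.142 ]
[([213.8, 197.1], 110), ([244.0, 200.5], 160), ([234.6, 196.0], 14), ([228.2, 201.2], 11)]
head yaw -41.3 bend -6.4
```

drive_tool(delta_pos=[[-0.048,-0.069,0],[-0.094,-0.139,0],[-0.094,-0.139,0]], dr=[[0,0,0.125],[0,0,0.25],[0,0,0.25]], fingers=[-1,-1,-1])

```text
t: 13.7
tcp_pos: [0.4732, 0.2078, 0.0578]
tool_rot: [[-0.839, 0.544, 0.0], [0.544, 0.839, 0.001], [0.0, 0.001, -1.0]]
contact_force: [-4.1, -0.8, 3.7]
grip_width: 0.229
finger_force: 60.0
```

```bash
python3 -c "
from h import *
rep2();arc(-33,[-1,-2,-3,-4])"
```

```text
t 13.7 th -32.97 tau 0.163 Frad -2.97 Fz 3.71 axis [0.5738 0.1425]
[([213.9, 197.5], 113), ([244.0, 200.5], 154), ([234.5, 195.7], 13), ([228.0, 201.2], 10)]
head yaw -39.8 bend -6.8
-1 [-0.045, -0.071] 0.125
-2 [-0.089, -0.142] 0.25
-3 [-0.131, -0.214] 0.375
-4 [-0.173, -0.287] 0.5
```

drive_tool(delta_pos=[[-0.058,-0.062,0],[-0.058,-0.062,0]], dr=[[0,0,0.125],[0,0,0.125]], fingers=[-1,-1])

```text
t: 13.95
tcp_pos: [0.472, 0.206, 0.0578]
tool_rot: [[-0.848, 0.529, 0.001], [0.529, 0.848, 0.001], [-0.0, 0.001, -1.0]]
contact_force: [-3.6, -0.6, 2.4]
grip_width: 0.232
finger_force: 60.0
```

```bash
python3 -c "
from h import *
rep2()"
```

```text
t 13.95 th -31.97 tau 0.142 Frad -2.73 Fz 2.42 axis [0.5738 0.1425]
[([213.9, 197.6], 113), ([244.1, 200.7], 157), ([234.4, 195.6], 14), ([228.0, 201.2], 10)]
head yaw -39.1 bend -7.1
```

drive_tool(delta_pos=[[0,0,0.05],[0,0,0.12],[0,0,0.25],[0,0,0.25]], dr=[[0,0,0],[0,0,0],[0,0,0],[0,0,0]], fingers=[-1,-1,-1,-1])

```text
t: 14.4
tcp_pos: [0.473, 0.205, 0.0637]
tool_rot: [[-0.847, 0.531, 0.001], [0.531, 0.847, -0.001], [-0.001, 0.0, -1.0]]
contact_force: [3.5, -4.1, -8.3]
grip_width: 0.229
finger_force: 60.0
```

```bash
python3 -c "
from h import *
rep2(0)"
```

```text
t 14.4 th -32.06 tau 0.24 Frad 5.12 Fz -8.3 axis [0.5747 0.1412]
```

drive_tool(delta_pos=[[0.025,-0.03,0],[0.025,-0.03,0]], dr=[[0,0,0],[0,0,0]], fingers=[-1,-1])

```text
t: 14.6
tcp_pos: [0.473, 0.2049, 0.0637]
tool_rot: [[-0.848, 0.53, 0.0], [0.53, 0.848, 0.0], [-0.0, 0.0, -1.0]]
contact_force: [3.4, -3.9, -8.4]
grip_width: 0.231
finger_force: 60.0
```

```bash
python3 -c "
from h import *
rep2()"
```

```text
t 14.6 th -32.02 tau 0.239 Frad 4.98 Fz -8.41 axis [0.5747 0.1412]
[([213.9, 197.6], 114), ([244.1, 200.8], 154), ([234.7, 195.2], 12), ([228.8, 200.4], 12)]
head yaw -38.2 bend -6.1
```

drive_tool(delta_pos=[[-0.03,-0.09,0],[-0.06,-0.17,0],[-0.06,-0.17,0.05],[-0.06,-0.17,0.1]], dr=[[0,0,0.125],[0,0,0.25],[0,0,0.25],[0,0,0.25]], fingers=[-1,-1,-1,-1])

```text
t: 15.05
tcp_pos: [0.4708, 0.2015, 0.0668]
tool_rot: [[-0.866, 0.5, 0.0], [0.5, 0.866, 0.001], [0.0, 0.001, -1.0]]
contact_force: [1.1, -1.0, -4.8]
grip_width: 0.228
finger_force: 60.0
```

```bash
python3 -c "
from h import *
rep2()"
```

```text
t 15.05 th -29.98 tau 0.056 Frad 1.48 Fz -4.79 axis [0.5747 0.1416]
[([213.9, 197.5], 114), ([244.0, 200.7], 155), ([234.3, 194.8], 12), ([228.5, 200.3], 12)]
head yaw -36.6 bend -6.6
```

drive_tool(delta_pos=[[0,0,0.08],[0,0,0.16],[0,0,0.3],[0,0,0.6],[0,0,1.2],[0,0,2],[0,0,2.9],[0,0,2.9],[0,0,2.9]], dr=[[0,0,0],[0,0,0],[0,0,0],[0,0,0],[0,0,0],[0,0,0],[0,0,0],[0,0,0],[0,0,0]], fingers=[-1,-1,-1,-1,-1,-1,-1,-1,-1])

```text
t: 16.0
tcp_pos: [0.4709, 0.201, 0.1392]
tool_rot: [[-0.866, 0.5, 0.001], [0.5, 0.866, 0.0], [-0.001, 0.001, -1.0]]
contact_force: [-1.1, -0.4, -3.2]
grip_width: 0.231
finger_force: 60.0
```

```bash
python3 - <<'E'
from h import *
rep2();rep()
R=np.array(manip.state()["tool_rot"]);print(R.round(4))
t=manip.capture("top");cv2.imwrite("pics/top4.png",t);s=manip.capture("side");cv2.imwrite("pics/side4.png",s)
cv2.imwrite("pics/e.png",np.hstack([cv2.resize(x,None,fx=4,fy=4,interpolation=2) for x in(t[150:260,190:285],s[165:275,215:320])]))
E
```

```text
t 16.0 th -30.01 tau 0.139 Frad -0.81 Fz -3.2 axis [0.5748 0.1409]
[([244.2, 200.9], 159), ([231.7, 189.7], 12), ([225.6, 195.4], 13), ([232.3, 207.3], 3)]
head yaw -149.3 bend -119.3
t 16.05 th -30.01 Ftan -0.32 F [ 0.63 -0.   -3.32] M [ 0.11   0.088 -0.015] axis [0.5742 0.1405 0.1384] q [ -6.  33. -30. 112.  25.  41.   9.]
[[-8.659e-01  5.002e-01 -7.000e-04]
 [ 5.002e-01  8.659e-01 -5.000e-04]
 [ 4.000e-04 -8.000e-04 -1.000e+00]]
```

View pics/e.png

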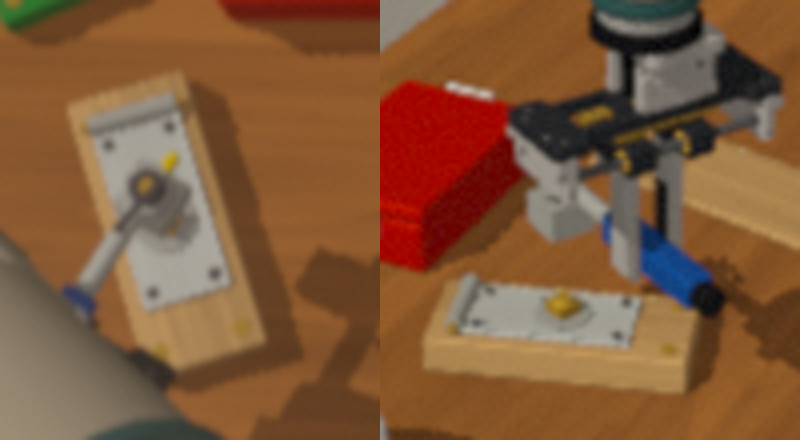

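```bash
python3 - <<'E'
from h import *
def a(pin,ptr,tz):
    P=onz("top",pin,tz+.035);Q=onz("top",ptr,tz+.019);d=Q-P;return np.degrees(np.arctan2(d[1],d[0])).round(2),P[:2].round(4),np.hypot(*d[:2]).round(4)
print("rest",a((339.5,179.5),(339.95,171.8),.0296),-11.3)
print("hover",a((227.5,199.5),(227.5,192),.095),12.9)
print("now",a((225.6,195.4),(231.7,189.7),.1390),-30.0,"exp pin",[.4709+.12*.866,.2012-.12*.5])
s=cv2.imread("pics/side4.png");print([(b[0].round(1),b[1]) for b in blobs(s,(15,110,90),(38,255,255),(225,180,330,270),4)])
ax=np.array([.4709+.12*.866,.2012-.12*.5,.139+.034]);print(proj("side",ax))
E
```

```text
rest (np.float64(-8.04), array([ 0.645 , -0.1516]), np.float64(0.0253)) -11.3
hover (np.float64(6.59), array([0.5729, 0.1407]), np.float64(0.0222)) 12.9
now (np.float64(-35.97), array([0.5758, 0.1408]), np.float64(0.0214)) -30.0 exp pin [0.57482, 0.1412]
[(array([244.3, 182.6]), np.int32(9)), (array([252.1, 182.7]), np.int32(17)), (array([321. , 181.5]), np.int32(4)), (array([326.1, 184.3]), np.int32(35)), (array([229.1, 183.4]), np.int32(7)), (array([241. , 184.8]), np.int32(4)), (array([247.5, 186.7]), np.int32(11)), (array([267.9, 193.4]), np.int32(24)), (array([296.4, 192.7]), np.int32(7)), (array([317.4, 193.2]), np.int32(5)), (array([325. , 195.7]), np.int32(6)), (array([279.3, 198.4]), np.int32(15)), (array([316.5, 196.2]), np.int32(4)), (array([322.5, 198. ]), np.int32(4)), (array([290.5, 200.3]), np.int32(11)), (array([309.8, 214.6]), np.int32(794)), (array([328.5, 199.5]), np.int32(4)), (array([275.4, 204.5]), np.int32(12)), (array([267.4, 204.8]), np.int32(5)), (array([281.6, 210.5]), np.int32(19)), (array([243. , 227.5]), np.int32(4)), (array([251.2, 228.6]), np.int32(5))
[... 441 characters left out ...]
 236.6]), np.int32(10)), (array([311.5, 235.5]), np.int32(4)), (array([277.2, 237.2]), np.int32(5)), (array([311.4, 238.6]), np.int32(5)), (array([311.1, 255.6]), np.int32(9)), (array([304.3, 259.1]), np.int32(41)), (array([297.5, 258. ]), np.int32(4)), (array([295.9, 266.4]), np.int32(32)), (array([226., 265.]), np.int32(5)), (array([249. , 263.2]), np.int32(5)), (array([233.6, 267.7]), np.int32(13)), (array([255.1, 266.3]), np.int32(7)), (array([276.2, 266.6]), np.int32(8)), (array([316.2, 265. ]), np.int32(4)), (array([238.5, 267.5]), np.int32(4)), (array([247.7, 267.8]), np.int32(15)), (array([307.2, 266.2]), np.int32(5)), (array([314.5, 268.2]), np.int32(4))]
[258.29243899 202.83645255]
```

drive_tool(delta_pos=[[0.15,-1,0],[0.3,-2,0],[0.5,-3,0],[0.7,-4,0],[0.85,-5,0],[1.0,-6,0],[1.2,-7,0],[1.4,-8,0],[1.55,-9,0],[1.7,-10,0],[1.9,-11,0],[2.05,-12,0],[2.2,-12.8,0],[2.25,-13.16,0],[2.25,-13.16,0],[2.25,-13.16,0],[2.25,-13.16,-1],[2.25,-13.16,-2],[2.25,-13.16,-3],[2.25,-13.16,-3]], dr=[[0,0,0.2],[0,0,0.4],[0,0,0.6],[0,0,0.8],[0,0,1.0],[0,0,1.2],[0,0,1.4],[0,0,1.6],[0,0,1.8],[0,0,2.0],[0,0,2.1],[0,0,2.2],[0,0,2.3],[0,0,2.34],[0,0,2.34],[0,0,2.34],[0,0,2.34],[0,0,2.34],[0,0,2.34],[0,0,2.34]], fingers=[-1,-1,-1,-1,-1,-1,-1,-1,-1,-1,-1,-1,-1,-1,-1,-1,-1,-1,-1,-1])

```text
t: 18.15
tcp_pos: [0.5244, -0.126, 0.0615]
tool_rot: [[-0.981, 0.193, -0.006], [0.193, 0.981, 0.002], [0.006, 0.0, -1.0]]
contact_force: [-1.9, 0.2, -3.6]
grip_width: 0.229
finger_force: 60.0
```

```bash
python3 - <<'E'
from h import *
rep2(0);t=manip.capture("top");s=manip.capture("side")
print([(b[0].round(1),b[1]) for b in blobs(t,(18,150,120),(35,255,255),(320,160,370,200),2)])
print(manip.state()["tcp_pos"])
cv2.imwrite("pics/f.png",np.hstack([cv2.resize(x,None,fx=4,fy=4,interpolation=2) for x in(t[150:260,290:385],s[150:260,255:360])]))
E
```

```text
t 18.15 th -11.13 tau 0.019 Frad -1.88 Fz -3.65 axis [ 0.6422 -0.1492]
[(array([340.6, 170.6]), np.int32(15)), (array([340., 178.]), np.int32(7))]
[ 0.52714671 -0.12643352  0.06428001]
```

View pics/f.png

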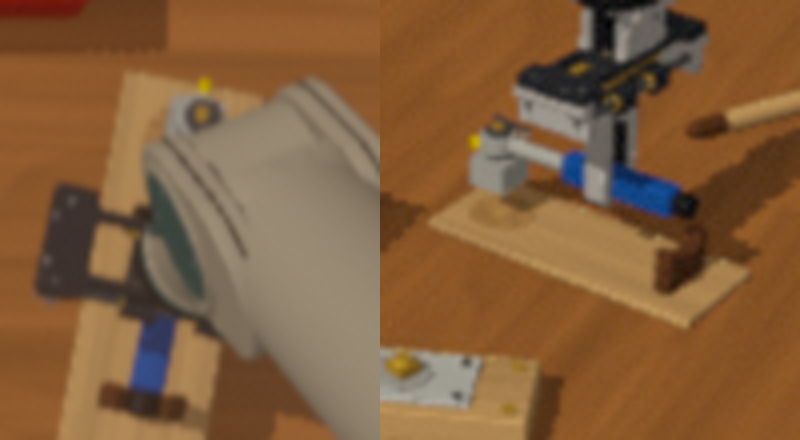

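drive_tool(delta_pos=[[0,-0.05,-0.4],[0,-0.05,-0.8],[0,-0.05,-1.1],[0,-0.05,-1.25],[0,-0.05,-1.33],[0,-0.05,-1.33]], dr=[[0,0,-0.02],[0,0,-0.02],[0,0,-0.02],[0,0,-0.02],[0,0,-0.02],[0,0,-0.02]], fingers=[-1,-1,-1,-1,-1,-1])

```text
t: 18.85
tcp_pos: [0.527, -0.1292, 0.0311]
tool_rot: [[-0.98, 0.198, 0.0], [0.198, 0.98, -0.0], [-0.0, -0.0, -1.0]]
contact_force: [-3.0, 0.2, 2.6]
grip_width: 0.229
finger_force: 60.0
```

drive_tool(delta_pos=[[0,0,-0.02],[0,0,-0.04],[0,0,-0.04]], dr=[[0,0,0],[0,0,0],[0,0,0]], fingers=[-1,-1,-1])

```text
t: 19.15
tcp_pos: [0.5273, -0.1292, 0.0303]
tool_rot: [[-0.98, 0.198, 0.001], [0.198, 0.98, -0.0], [-0.001, -0.0, -1.0]]
contact_force: [-2.6, 0.3, 5.7]
grip_width: 0.231
finger_force: 60.0
```

drive_tool(delta_pos=[[0,0,0],[0,0,0],[0,0,0],[0,0,0],[0,0,0],[0,0,0],[0,0,0.5],[0,0,1],[0,0,2],[0,0,3],[0,0,4],[-1,0,6],[-2,0,6],[-2,-2,6],[-2,-4,6],[-2,-6,6],[-2,-6,6]], dr=[[0,0,0],[0,0,0],[0,0,0],[0,0,0],[0,0,0],[0,0,0],[0,0,0],[0,0,0],[0,0,0],[0,0,0],[0,0,0],[0,0,0],[0,0,0],[0,0,0],[0,0,0],[0,0,0],[0,0,0]], fingers=[-0.5,-0.4,-0.2,0,0.2,0.4,0.6,0.8,0.8,0.8,0.8,0.8,0.8,0.8,0.8,0.8,0.8])

```text
t: 20.85
tcp_pos: [0.4754, -0.288, 0.1802]
tool_rot: [[-0.978, 0.21, 0.0], [0.21, 0.978, -0.005], [-0.001, -0.004, -1.0]]
contact_force: [-0.4, 1.0, -0.7]
grip_width: 0.902
finger_force: 0.0
```

```bash
python3 - <<'E'
from h import *
t=manip.capture("top");s=manip.capture("side")
print([(b[0].round(1),b[1]) for b in blobs(t,(18,150,120),(35,255,255),(320,160,370,200),2)])
print(blobs(t,(105,120,60),(130,255,255),(300,160,370,280))[0][:2],blobs(s,(105,120,60),(130,255,255),(265,180,350,230))[0][:2])
print(manip.state()["tcp_pos"],manip.state()["t"])
cv2.imwrite("pics/g.png",np.hstack([cv2.resize(x,None,fx=3.2,fy=3.2,interpolation=2) for x in(t[150:270,200:370],s[170:290,230:310])]))
E
```

```text
[(array([340.7, 172.1]), np.int32(18)), (array([340. , 179.5]), np.int32(6))]
(array([329.6745098 , 227.09411765]), np.int32(255)) (array([314.46046512, 203.5627907 ]), np.int32(215))
[ 0.47671993 -0.28026278  0.18044953] 20.95
```

View pics/g.png

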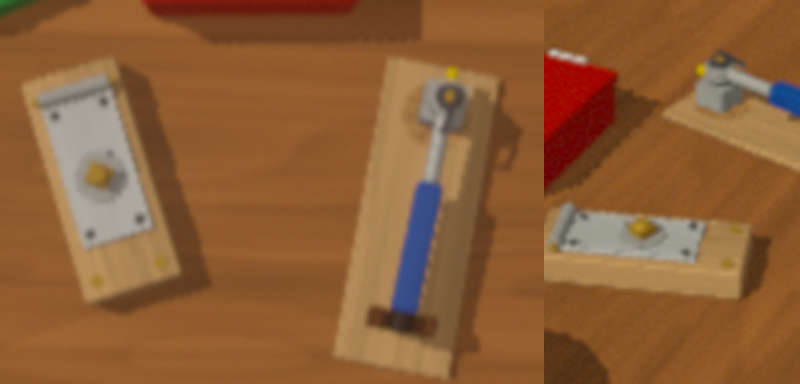

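The last picture shows the wrench straight on its rest, pin at (340, 179.5), within a pixel of where it was found. The bolt is turned and the arm is clear.

```bash
python3 -c "
from station import manip
print(manip.sign_off())"
```

```text
the job is handed in; nothing more can be done
None
```

The bolt was turned clockwise until the wrench clicked (about 0.15 rad of give, stop at 0.40), then eased off and left tight; the wrench is back on its rest within about 1–2 mm, and the job was handed in at about 21 s, with one brief light bind (about 8 N) as the socket came off.

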